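# Clear the label reader and present a vial to it

### The job

Two used pale rubber stoppers were left on the black top of the label reader: first put both into the steel bowl. Then take the red-capped vial, carry it upright over the top of the standing gauze pack, and finish while still holding it upright and still above the ring in the middle of the reader's window, about 2 cm above the glass: the reader reads without contact, so never let the vial touch it, and do not let go. Leave the other vials and the gauze pack where they stand.

Things in the scene. Friction and masses are not known exactly. Their poses are not given: they have to be found in the camera images.
- reader: label reader fixed on the desk: white flat box 120 (its x) x 100 (its y) mm with a black flat top 44 mm above the desk; origin at the centre of its underside, z up; it stands at varying place and yaw (within 12 degrees of the world axes); a 134 mm tall white bottle and a low note block stand fixed behind it at the back left of the desk
- reader_window (a point): centre of the turquoise ring (34 mm across) on the reader's black top, 44 mm above the desk, at the middle of the top; the vial is to be held above this point
- stopper_a: pale grey rubber stopper, loose on the reader's black top: round, 20 mm tall, flange 28 mm across for the lowest 8 mm, 24 mm across above that; origin at the centre of its underside; lies towards the reader's own -x side, 20 to 29 mm from the centre of the top
- stopper_b: second stopper, same shape, loose on the reader's top towards the reader's own +x side; the two stand at least 44 mm apart centre to centre, about along the reader's x axis
- waste_bowl: open round steel bowl, fixed on the desk, 120 mm across the rim, 50 mm tall; origin at the centre of its underside; the used stoppers go into it
- gauze_pack: white standing pack, loose, 74 mm thick (its x) x 172 mm long (its y) x 121 mm tall, standing like a low wall between the vials and the reader, its length pointing roughly away from the robot; origin at the centre of its underside
- red_vial: white medicine vial with RED cap and red band, loose, upright on the desk: round, 22 mm across, 47 mm tall, 15 to 30 g; the three vials stand in the right half of the desk, beyond the gauze pack, at least 70 mm apart, with free desk between them and the robot; origin at the centre of its underside, z along its axis; graspable round the body
- blue_vial: same vial with BLUE cap; to be left alone
- green_vial: same vial with GREEN cap; to be left alone
- pump: white disinfectant bottle with pump, fixed at the back of the desk, 80 x 101 mm, 242 mm tall; origin at the centre of its underside; keep clear of it
Things that resemble listed ones, but are neither listed nor needed, are in the scene too. Leave any pink or purple look-alike of the stopper_b alone.

How it is judged:
By the outcome, as a careful person would: the job done as asked, in the order asked, and still so for the second after the job is handed in, while the arm keeps its last pose, push and grip.
It also fails if it takes over 64 s, if anything falls off the work surface, if the arm or the gripper's body presses on something with over 40 N, if the wrist force passes 120 N, or if a joint passes its speed limit or range.

### The arm

A 7-joint arm with a two-finger parallel gripper is mounted at the origin on the work surface; the furniture and walls round the work are solid. World frame = base frame: x ahead of the robot, y to its left, z up, the work surface at z = 0. Lengths are in m, angles in rad, forces in N, time in s.
With the tool pointing down it reaches from about 0.425 to 0.95 m from the base axis. Payload 4.7 kg.
Tool frame: the origin (TCP) lies at the very end of the fingers, on their centre line; the grasp point (between the pads) lies 19 mm behind it (ctrl.grasp_offset is the distance from the TCP to the grasp point, in m); z points along the fingers, y is the line along which they close (so a half turn about z gives the same grasp; the last joint's range is limited). The gripper opens to 87 mm and grips with 3 to 60 N. Pads are 19 mm wide; open, the fingers measure 117 mm over their backs; the gripper's body (75 mm by 190 mm) begins 51 mm behind the grasp point.
Start: joints at [1.185, 0.469, -0.049, 1.532, 0.024, 1.141, -0.082], TCP at [0.236, -0.632, 0.223] pointing down, gripper open.
Joint ranges: [-2.59, 2.59], [-0.33, 1.99], [-1.39, 1.29], [0.1, 2.45], [-1.04, 4.18], [0.21, 1.99], [-2.66, 2.66]. Speed limits (rad/s): [2.57, 2.57, 3.14, 3.14, 3.14, 3.14, 3.14].

### API

Orientations are given as a unit quaternion [x, y, z, w].
In Python, from cell import ctrl gives the robot as it stands. The module is installed in compiled form; this text tells all that it offers.
- The arm moves only by the tool step_arm, never from a script. Its argument "rows" is a list of rows, each an object of numbers: "dx", "dy", "dz": the shift along the world's x, y, z in cm; "roll": the turn about the world's z in degrees. In form: [{"dx": .., "dy": .., "dz": .., "roll": ..}, ...]. A call has 1 to 5 rows; each row shifts and turns the commanded pose from where the row before left it; what a row does not reach is not made up. A row lasts 1/8 s, in which the tool goes at most 62.5 mm and 10.7 degrees, less where a joint would pass 70% of its speed; a pose out of reach is approached as far as the arm can. A call with a gripper value outside its range is refused whole. "hand" is the finger opening in cm, from 0 to 8.7, set as the call begins (left out, the last holds). The fingers move at their own pace and stop on an object; "squeeze" is the grip in N (left out, the last holds). Time passes only in rows, so rows that do not move let the fingers close. It gives the time, the measured TCP pose, the force, the opening and the grip force at its end, in the units of the state.
- ctrl.read_state(): the state, without advancing time (a new reading comes with each control period).
- ctrl.grab_frame(name): name is "scene" or "top" or "wrist"; returns a dict with "image" (384x512x3 uint8, red, green, blue), "intrinsics" (3x3 intrinsics, pixels), "extrinsics" (4x4, takes a point from camera to world coordinates). Camera axes: x right, y down, z forward; pixel columns grow to the right and rows downward; lengths in m; the calibration is good to about 2 mm. A picture is of the moment at which its call begins. There is no depth.
- ctrl.hand_in(): hands the job in; it is judged then, once.
The state is a dict: "clock": time; "joint_pos": joint angles; "qd": joint speeds; "tau": joint torques, N m; "eef_pos": TCP position; "ee_rot": TCP orientation; "ft_force": force on the tool from outside, world axes, zero at the start; "torque": the same for the moment, N m; "opening": opening from 0.0 (shut) to 1.0 (fully open); "grasp_force": force on a finger pad.
Only numpy, scipy, OpenCV 4.12 (cv2) and the standard library are available. Lean on these libraries where they do the work, as an engineer would, in place of code of your own. Each camera call takes 0.05 s, during which the arm holds its last target. There are 200 camera calls.

## Working session

There is one attempt and no reset: what is moved stays moved. The work goes in short steps, Python scripts to look and compute and a tool call to move; the robot and the scene stay as the last step left them, time stands still between calls to the robot, and variables do not carry over. Pictures are saved under pics/ and viewed, at most 10 in all, crops included, and the job is handed in when it is done.

Besides the shell and the picture viewer there is one more tool, called after "Request:" as name([rows], argument=value, ...), one row to a line, values as JSON. step_arm: Moves the arm, as the interface text tells. Its arguments: {"type":"object","properties":{"rows":{"type":"array"},"hand":{"type":"number"},"squeeze":{"type":"number"}},"required":["rows"]}

```bash
mkdir -p pics; cat > h.py <<'E'
import numpy as np, cv2
from cell import ctrl
def grab(n,tag):
    f=ctrl.grab_frame(n); cv2.imwrite(f'pics/{tag}.png',f['image'][:,:,::-1]); np.savez(f'pics/{tag}.npz',**f); return f
def ray(f,u,v,z):
    K=np.array(f['intrinsics']);T=np.array(f['extrinsics'])
    d=T[:3,:3]@np.linalg.solve(K,[u,v,1.]); o=T[:3,3]
    return o+d*(z-o[2])/d[2]
def proj(f,p):
    T=np.array(f['extrinsics']);c=T[:3,:3].T@(np.array(p)-T[:3,3]);q=np.array(f['intrinsics'])@c;return q[:2]/q[2]
E
python3 - <<'E'
from h import *
a=grab('top','top0');b=grab('scene','scene0')
for f in(a,b):print(np.round(f['extrinsics'],3).tolist(),f['intrinsics'][0])
print(ctrl.read_state())
E
```

```text
[[-0.003, -0.989, 0.15, 0.281], [-1.0, 0.0, -0.018, -0.065], [0.018, -0.15, -0.988, 1.176], [0.0, 0.0, 0.0, 1.0]] [500.04327867   0.         258.12785124]
[[0.406, -0.623, 0.669, -0.116], [-0.914, -0.266, 0.307, -0.367], [-0.013, -0.736, -0.677, 0.639], [0.0, 0.0, 0.0, 1.0]] [358.44313131   0.         252.60049244]
{'clock': 0.1, 'joint_pos': array([ 1.18507997,  0.46940311, -0.04861965,  1.5335745 ,  0.02409323,
        1.14101487, -0.08229833]), 'qd': array([ 0.00107467, -0.00123255,  0.00197301, -0.00291319,  0.00097941,
       -0.00146613, -0.00085624]), 'tau': array([ 7.34962323e-04, -5.09171498e+01, -8.08975752e-02, -2.36829311e+01,
       -6.13973779e-02,  3.44498979e-02,  7.62318473e-05]), 'eef_pos': array([ 0.23560968, -0.6319615 ,  0.22157591]), 'ee_rot': array([ 9.84122596e-01,  1.77487728e-01, -1.83803025e-04, -8.88469869e-04]), 'ft_force': array([ 0.14609882,  1.27089514, -0.36884294]), 'torque': array([ 0.03389839, -0.02307421, -0.03624317]), 'grasp_force': 0.0, 'opening': 1.0001405104856755}
```

View pics/top0.png

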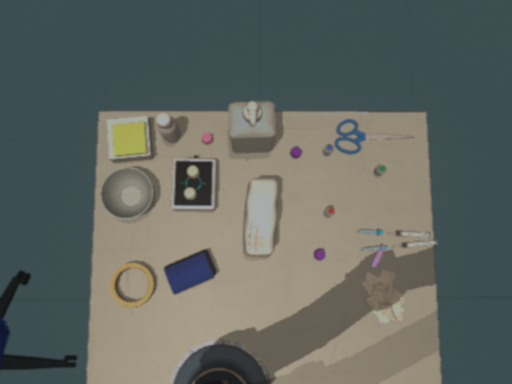

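View pics/scene0.png

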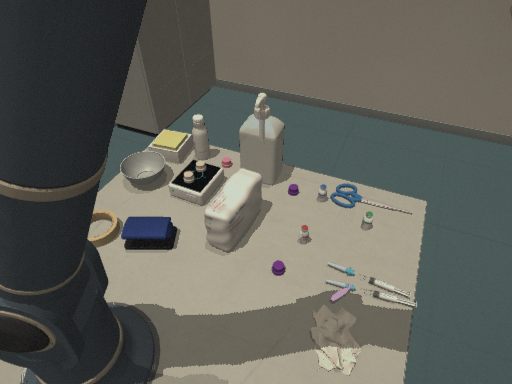

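The top view shows the bowl at (127,194), the stoppers at (193,172) and (190,194) on the reader at (194,184), the gauze at (261,217), the red vial at (330,211) and the pump at (252,125). The pink and purple look-alikes are separate from these. Next I'll measure precisely.

```bash
python3 - <<'E'
from h import *
f=dict(np.load('pics/top0.npz'));im=f['image'];hsv=cv2.cvtColor(im,cv2.COLOR_RGB2HSV)
g=dict(np.load('pics/scene0.npz'))
def blobs(m,box,mn=8):
    x0,y0,x1,y1=box;k=np.zeros_like(m);k[y0:y1,x0:x1]=m[y0:y1,x0:x1]
    n,l,s,c=cv2.connectedComponentsWithStats(k)
    return [(s[i,4],c[i].round(1),(l==i).astype(np.uint8)) for i in range(1,n) if s[i,4]>=mn]
# reader black top
blk=(hsv[...,2]<60).astype(np.uint8)
box=(172,155,218,214)
k=np.zeros_like(blk);k[box[1]:box[3],box[0]:box[2]]=blk[box[1]:box[3],box[0]:box[2]]
k=cv2.morphologyEx(k,cv2.MORPH_OPEN,np.ones((2,2),np.uint8))
cs,_=cv2.findContours(k,cv2.RETR_EXTERNAL,2);c=max(cs,key=cv2.contourArea)
P=np.array([ray(f,*p[0],.044)[:2]*1000 for p in c],np.float32);print('black top',cv2.minAreaRect(P))
st=((hsv[...,2]>110)&(hsv[...,1]<110)).astype(np.uint8)
for s,c,m in blobs(st,(180,160,209,207)):print('stop',s,c,ray(f,*c,.064).round(4))
tq=((hsv[...,0]>75)&(hsv[...,0]<100)&(hsv[...,1]>110)&(hsv[...,2]>50)).astype(np.uint8)
ys,xs=np.nonzero(tq[160:208,176:214]);print('ring',len(xs));P=np.c_[xs+176,ys+160].astype(np.float32)
if len(P)>5:
  W=np.array([ray(f,*p,.044)[:2] for p in P]);A=np.c_[2*W,np.ones(len(W))];s=np.linalg.lstsq(A,(W**2).sum(1),rcond=None)[0];print('ringc',s[:2],np.sqrt(s[2]+s[:2]@s[:2]))
red=((hsv[...,0]<8)|(hsv[...,0]>172))&(hsv[...,1]>120)
for s,c,m in blobs(red.astype(np.uint8),(315,195,345,225),3):
  print('red',s,c,ray(f,*c,.047).round(4))
h2=cv2.cvtColor(g['image'],cv2.COLOR_RGB2HSV)
r2=((h2[...,0]<8)|(h2[...,0]>172))&(h2[...,1]>120)
for s,c,m in blobs(r2.astype(np.uint8),(295,218,315,250),3): print('red scene',s,c,ray(g,*c,.044).round(4))
# gauze
for u,v in [(247,180),(277,180),(273,254),(246,254)]:print('gz',ray(f,u,v,.121).round(3))
for u,v in [(102,194),(154,194),(128,168),(128,221)]:print('bowl',ray(f,u,v,.05).round(3))
print('bottle',ray(f,163,120,.134).round(3),'pump',ray(f,252,112,.2).round(3),ray(f,231,150,.15).round(3),ray(f,274,150,.15).round(3))
c=im[95:265,95:345,::-1];cv2.imwrite('pics/crop.png',cv2.resize(c,None,fx=3.2,fy=3.2,interpolation=cv2.INTER_CUBIC))
E
```

```text
black top ((467.9854431152344, 61.297454833984375), (79.44393920898438, 97.53504180908203), 89.95110321044922)
stop 29 [194. 160.] [0.5195 0.0594 0.064 ]
stop 102 [192.2 171. ] [0.4941 0.0631 0.064 ]
stop 103 [189.2 193. ] [0.4439 0.0689 0.064 ]
stop 47 [191.9 205.6] [0.4154 0.0624 0.064 ]
ring 24
ringc [0.47050288 0.06346091] 0.01704487536534208
red 21 [330.8 210.1] [ 0.4069 -0.2514  0.047 ]
red scene 22 [304.5 227.1] [ 0.4073 -0.2513  0.044 ]
gz [ 0.464 -0.061  0.121]
gz [ 0.464 -0.125  0.121]
gz [ 0.306 -0.115  0.121]
gz [ 0.306 -0.059  0.121]
bowl [0.444 0.267 0.05 ]
bowl [0.444 0.15  0.05 ]
bowl [0.504 0.211 0.05 ]
bowl [0.382 0.207 0.05 ]
bottle [0.592 0.119 0.134] pump [ 0.589 -0.071  0.2  ] [ 0.522 -0.027  0.15 ] [ 0.523 -0.118  0.15 ]
```

View pics/crop.png

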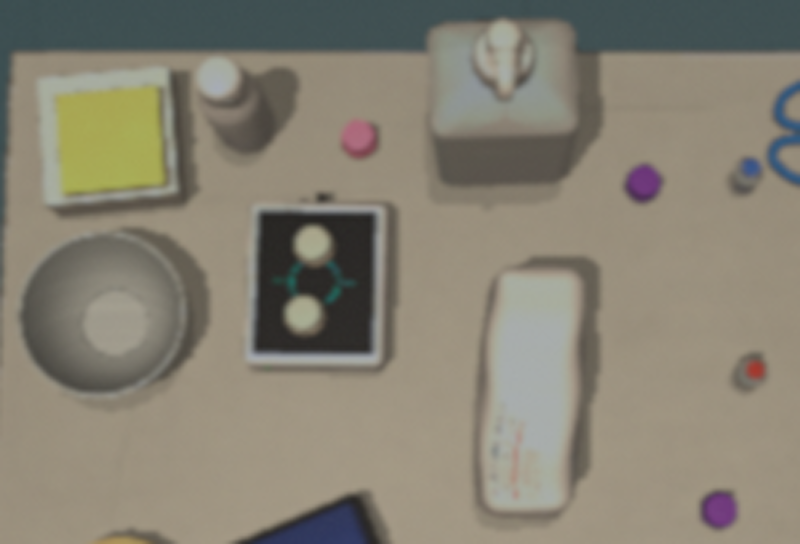

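The crop confirms the layout: the stoppers are at crop (312,243) and (303,315) with the ring between them at (315,283), and the pump is back right of the reader. I'll move over to the reader now.

Request:
step_arm([
  {"dx": 3, "dy": 5, "dz": 0, "roll": -5},
  {"dx": 3, "dy": 5, "dz": 0, "roll": -5},
  {"dx": 3, "dy": 5, "dz": 0, "roll": -5},
  {"dx": 3, "dy": 5, "dz": 0, "roll": -5},
  {"dx": 3, "dy": 5, "dz": 0, "roll": -5},
])

```text
clock: 0.72
eef_pos: [0.3864, -0.3806, 0.2223]
ee_rot: [0.999, -0.041, -0.0, -0.0]
ft_force: [0.8, -0.3, 0.4]
opening: 1.0
grasp_force: 0.0
```

Request:
step_arm([
  {"dx": 1, "dy": 5.5},
  {"dx": 1, "dy": 5.5},
  {"dx": 1, "dy": 5.5},
  {"dx": 1, "dy": 5.5},
  {"dx": 1, "dy": 5.5},
])

```text
schema error: expected keys dx, dy, dz, roll
```

Request:
step_arm([
  {"dx": 1.1, "dy": 5.5, "dz": 0, "roll": 0},
  {"dx": 1.1, "dy": 5.5, "dz": 0, "roll": 0},
  {"dx": 1.1, "dy": 5.5, "dz": 0, "roll": 0},
  {"dx": 1.1, "dy": 5.5, "dz": 0, "roll": 0},
  {"dx": 1.1, "dy": 5.5, "dz": 0, "roll": 0},
])

```text
clock: 1.35
eef_pos: [0.4407, -0.1057, 0.2225]
ee_rot: [0.999, -0.04, 0.0, 0.0]
ft_force: [1.0, 0.0, 0.4]
opening: 0.999
grasp_force: 0.0
```

Request:
step_arm([
  {"dx": 0.5, "dy": 5.5, "dz": 0, "roll": 0},
  {"dx": 0, "dy": 5.5, "dz": 0, "roll": 0},
  {"dx": 0, "dy": 5.5, "dz": 0, "roll": 0},
  {"dx": 0, "dy": 1, "dz": 0, "roll": 0},
  {"dx": 0, "dy": 0, "dz": 0, "roll": 0},
], hand=5)

```text
clock: 1.98
eef_pos: [0.4456, 0.0674, 0.2223]
ee_rot: [0.999, -0.039, -0.0, 0.0]
ft_force: [-0.4, -0.9, 0.3]
opening: 0.593
grasp_force: 0.0
```

```bash
python3 - <<'E'
from h import *
w=grab('wrist','w1');print(ctrl.read_state()['eef_pos'],np.round(w['extrinsics'],3).tolist())
for p in [(.494,.063,.064),(.444,.069,.064),(.47,.0625,.044)]:print(proj(w,p))
E
```

```text
[0.44570756 0.06633047 0.22228736] [[-0.079, -0.968, -0.24, 0.511], [-0.997, 0.077, 0.018, 0.062], [0.001, 0.241, -0.971, 0.384], [0.0, 0.0, 0.0, 1.0]]
[259.33176747 128.25533802]
[257.38475319 177.16400199]
[261.53493062 149.56585985]
```

View pics/w1.png

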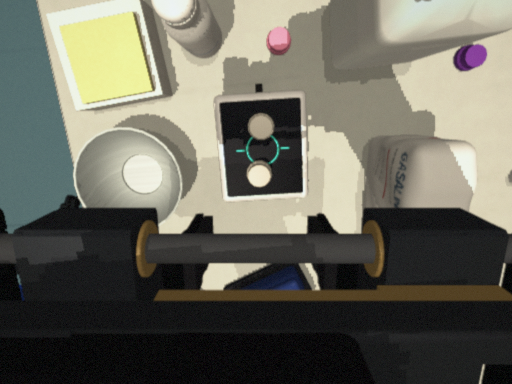

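The wrist view shows the ring at (262,149), as predicted, and the stoppers at about (261,126) and (259,174). I'll refine those.

```bash
python3 - <<'E'
from h import *
w=dict(np.load('pics/w1.npz'));im=w['image'];hsv=cv2.cvtColor(im,cv2.COLOR_RGB2HSV)
m=(hsv[...,2]>75)&(hsv[...,1]<110);m=m.astype(np.uint8)
for y0,y1 in((105,145),(152,192)):
    k=np.zeros_like(m);k[y0:y1,240:283]=m[y0:y1,240:283]
    n,l,s,c=cv2.connectedComponentsWithStats(k)
    i=1+np.argmax(s[1:,4]);x,y,ww,h,a=s[i];print(s[i],c[i],[ray(w,*c[i],z).round(4) for z in(.064,.054)])
tq=((hsv[...,0]>75)&(hsv[...,0]<100)&(hsv[...,1]>110)&(hsv[...,2]>60))
ys,xs=np.nonzero(tq[125:180,240:285]);W=np.array([ray(w,x+240,y+125,.044)[:2] for x,y in zip(xs,ys)])
A=np.c_[2*W,np.ones(len(W))];s=np.linalg.lstsq(A,(W**2).sum(1),rcond=None)[0];print('ring',s[:2],np.sqrt(s[2]+s[:2]@s[:2]))
E
```

```text
[248 113  26  27 567] [260.56613757 126.11111111] [array([0.496 , 0.0616, 0.064 ]), array([0.4955, 0.0616, 0.054 ])]
[246 160  26  28 557] [258.57630162 173.5475763 ] [array([0.4477, 0.0675, 0.064 ]), array([0.4458, 0.0676, 0.054 ])]
ring [0.47084018 0.06184366] 0.017797925392009587
```

Request:
step_arm([
  {"dx": 0.1, "dy": 0.1, "dz": -5, "roll": 0},
  {"dx": 0, "dy": 0, "dz": -5, "roll": 0},
  {"dx": 0, "dy": 0, "dz": -4, "roll": 0},
  {"dx": 0, "dy": 0, "dz": -2, "roll": 0},
  {"dx": 0, "dy": 0, "dz": -1, "roll": 0},
])

```text
clock: 2.65
eef_pos: [0.4464, 0.0664, 0.0513]
ee_rot: [0.999, -0.041, -0.001, 0.001]
ft_force: [-0.5, -0.3, 0.9]
opening: 0.573
grasp_force: 0.0
```

Request:
step_arm([
  {"dx": 0, "dy": 0, "dz": -0.3, "roll": 0},
  {"dx": 0, "dy": 0, "dz": 0, "roll": 0},
])

```text
clock: 2.9
eef_pos: [0.4474, 0.0681, 0.0501]
ee_rot: [0.999, -0.04, 0.001, 0.0]
ft_force: [-0.0, 0.7, 0.7]
opening: 0.575
grasp_force: 0.0
```

Request:
step_arm([
  {"dx": 0, "dy": 0, "dz": 0, "roll": 0},
  {"dx": 0, "dy": 0, "dz": 0, "roll": 0},
  {"dx": 0, "dy": 0, "dz": 0, "roll": 0},
  {"dx": 0, "dy": 0, "dz": 0, "roll": 0},
  {"dx": 0, "dy": 0, "dz": 0, "roll": 0},
], hand=1.5, squeeze=10)

```text
clock: 3.52
eef_pos: [0.447, 0.0686, 0.0498]
ee_rot: [0.999, -0.04, 0.0, 0.0]
ft_force: [-0.6, -0.2, 1.9]
opening: 0.307
grasp_force: 10.0
```

Request:
step_arm([
  {"dx": 0, "dy": 0, "dz": 1, "roll": 0},
  {"dx": 0, "dy": 0, "dz": 3, "roll": 0},
  {"dx": 0, "dy": 0, "dz": 5, "roll": 0},
  {"dx": 0, "dy": 2, "dz": 1, "roll": 0},
  {"dx": 0, "dy": 4, "dz": 0, "roll": 0},
], squeeze=15)

```text
clock: 4.15
eef_pos: [0.4479, 0.1278, 0.1514]
ee_rot: [0.999, -0.042, 0.002, 0.0]
ft_force: [1.0, 0.1, 0.2]
opening: 0.296
grasp_force: 15.0
```

Request:
step_arm([
  {"dx": -0.3, "dy": 4, "dz": 0, "roll": 0},
  {"dx": -0.3, "dy": 3, "dz": 0, "roll": 0},
  {"dx": -0.2, "dy": 1.2, "dz": -3, "roll": 0},
  {"dx": 0, "dy": 0, "dz": -4, "roll": 0},
  {"dx": 0, "dy": 0, "dz": -3, "roll": 0},
])

```text
clock: 4.78
eef_pos: [0.4383, 0.2105, 0.0487]
ee_rot: [0.999, -0.039, -0.0, 0.0]
ft_force: [-0.0, -0.4, -0.4]
opening: 0.297
grasp_force: 15.0
```

Request:
step_arm([
  {"dx": 0, "dy": 0, "dz": -1, "roll": 0},
  {"dx": 0, "dy": 0, "dz": 0, "roll": 0},
])

```text
clock: 5.03
eef_pos: [0.4388, 0.2106, 0.0398]
ee_rot: [0.999, -0.04, -0.0, 0.0]
ft_force: [-1.0, -0.3, -0.1]
opening: 0.302
grasp_force: 15.0
```

Request:
step_arm([
  {"dx": 0, "dy": 0, "dz": 0, "roll": 0},
  {"dx": 0, "dy": 0, "dz": 0, "roll": 0},
  {"dx": 0, "dy": 0, "dz": 0, "roll": 0},
  {"dx": 0, "dy": 0, "dz": 1, "roll": 0},
  {"dx": 0, "dy": 0, "dz": 5, "roll": 0},
], hand=4.5)

```text
clock: 5.65
eef_pos: [0.437, 0.2095, 0.0987]
ee_rot: [0.999, -0.04, -0.003, 0.001]
ft_force: [1.1, 1.2, 0.8]
opening: 0.51
grasp_force: 0.0
```

Request:
step_arm([
  {"dx": 0, "dy": 0, "dz": 5, "roll": 0},
  {"dx": 1, "dy": -4, "dz": 0, "roll": 0},
  {"dx": 1.5, "dy": -4.5, "dz": 0, "roll": 0},
  {"dx": 1.6, "dy": -4.5, "dz": 0, "roll": 0},
  {"dx": 1.6, "dy": -1.85, "dz": 0, "roll": 0},
])

```text
clock: 6.28
eef_pos: [0.4962, 0.0588, 0.1503]
ee_rot: [0.999, -0.042, 0.0, 0.001]
ft_force: [0.9, -0.2, -0.1]
opening: 0.514
grasp_force: 0.0
```

```bash
python3 - <<'E'
from h import *
w=grab('wrist','w2');print(ctrl.read_state()['eef_pos'])
im=w['image'];hsv=cv2.cvtColor(im,cv2.COLOR_RGB2HSV)
print(proj(w,(.4955,.062,.064)))
cv2.imwrite('pics/w2.png',im[:,:,::-1])
E
```

```text
[0.4985993  0.05700914 0.15038539]
[254.699515   194.55336604]
```

View pics/w2.png

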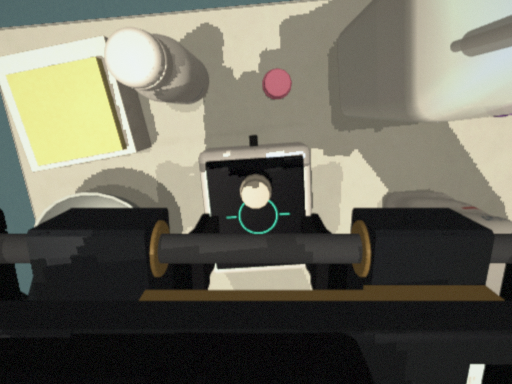

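Stopper B is at (256,191), close to the prediction of (255,194). Stopper A is gone from the reader. Descending.

Request:
step_arm([
  {"dx": 0.1, "dy": 0, "dz": -3, "roll": 0},
  {"dx": 0, "dy": 0, "dz": -4, "roll": 0},
  {"dx": 0, "dy": 0, "dz": -2, "roll": 0},
  {"dx": 0, "dy": 0, "dz": 0, "roll": 0},
  {"dx": 0, "dy": 0, "dz": 0, "roll": 0},
])

```text
clock: 6.95
eef_pos: [0.4975, 0.0627, 0.0607]
ee_rot: [0.999, -0.039, 0.001, -0.0]
ft_force: [0.7, -0.1, 0.1]
opening: 0.519
grasp_force: 0.0
```

Request:
step_arm([
  {"dx": 0, "dy": 0, "dz": -0.8, "roll": 0},
  {"dx": 0, "dy": 0, "dz": -0.3, "roll": 0},
  {"dx": 0, "dy": 0, "dz": 0, "roll": 0},
])

```text
clock: 7.32
eef_pos: [0.4967, 0.062, 0.0485]
ee_rot: [0.999, -0.04, -0.0, 0.0]
ft_force: [-0.1, 0.4, -0.5]
opening: 0.517
grasp_force: 0.0
```

Request:
step_arm([
  {"dx": 0, "dy": 0, "dz": 0, "roll": 0},
  {"dx": 0, "dy": 0, "dz": 0, "roll": 0},
  {"dx": 0, "dy": 0, "dz": 0, "roll": 0},
  {"dx": 0, "dy": 0, "dz": 0, "roll": 0},
  {"dx": 0, "dy": 0, "dz": 0, "roll": 0},
], hand=1.5, squeeze=15)

```text
clock: 7.95
eef_pos: [0.4969, 0.062, 0.0487]
ee_rot: [0.999, -0.04, 0.0, 0.0]
ft_force: [-0.4, 0.5, -0.2]
opening: 0.304
grasp_force: 15.0
```

Request:
step_arm([
  {"dx": 0, "dy": 0, "dz": 1, "roll": 0},
  {"dx": 0, "dy": 0, "dz": 4, "roll": 0},
  {"dx": 0, "dy": 0, "dz": 5, "roll": 0},
  {"dx": -1.5, "dy": 3, "dz": 0, "roll": 0},
  {"dx": -1.5, "dy": 4, "dz": 0, "roll": 0},
])

```text
clock: 8.57
eef_pos: [0.4672, 0.1319, 0.15]
ee_rot: [0.999, -0.041, 0.001, 0.0]
ft_force: [0.5, 1.1, -0.5]
opening: 0.303
grasp_force: 15.0
```

Request:
step_arm([
  {"dx": -1.5, "dy": 4, "dz": 0, "roll": 0},
  {"dx": 0, "dy": 3, "dz": 0, "roll": 0},
  {"dx": 0, "dy": 1, "dz": -3, "roll": 0},
  {"dx": 0, "dy": 0, "dz": -4, "roll": 0},
  {"dx": 0, "dy": 0, "dz": -2.5, "roll": 0},
])

```text
clock: 9.2
eef_pos: [0.4512, 0.2118, 0.0525]
ee_rot: [0.999, -0.039, -0.001, 0.0]
ft_force: [0.1, 0.5, -0.3]
opening: 0.303
grasp_force: 15.0
```

Request:
step_arm([
  {"dx": 0, "dy": 0, "dz": 0, "roll": 0},
  {"dx": 0, "dy": 0, "dz": 0, "roll": 0},
  {"dx": 0, "dy": 0, "dz": 0, "roll": 0},
  {"dx": 0, "dy": 0, "dz": 0, "roll": 0},
  {"dx": 0, "dy": 0, "dz": 1, "roll": 0},
], hand=4.5)

```text
clock: 9.82
eef_pos: [0.4515, 0.2117, 0.0639]
ee_rot: [0.999, -0.04, -0.0, 0.0]
ft_force: [-0.4, -0.2, -0.2]
opening: 0.518
grasp_force: 0.0
```

Request:
step_arm([
  {"dx": 0, "dy": 0, "dz": 5, "roll": 0},
  {"dx": 0, "dy": 0, "dz": 5, "roll": 0},
  {"dx": 0, "dy": -2, "dz": 5, "roll": 0},
  {"dx": -0.5, "dy": -5, "dz": 2, "roll": 0},
  {"dx": -0.5, "dy": -5.5, "dz": 0, "roll": 0},
])

```text
clock: 10.45
eef_pos: [0.4429, 0.0867, 0.2365]
ee_rot: [0.999, -0.039, 0.003, -0.001]
ft_force: [1.6, -0.5, -1.1]
opening: 0.517
grasp_force: 0.0
```

```bash
python3 - <<'E'
from h import *
a=grab('top','top1');b=grab('scene','scene1');print(ctrl.read_state()['eef_pos'])
c=cv2.resize(a['image'][150:240,90:220],None,fx=3,fy=3,interpolation=2);d=cv2.resize(b['image'][140:230,100:230],None,fx=3,fy=3,interpolation=2)
cv2.imwrite('pics/chk1.png',np.hstack([c,d])[:,:,::-1])
E
```

```text
[0.44140579 0.08085692 0.2344256 ]
```

View pics/chk1.png

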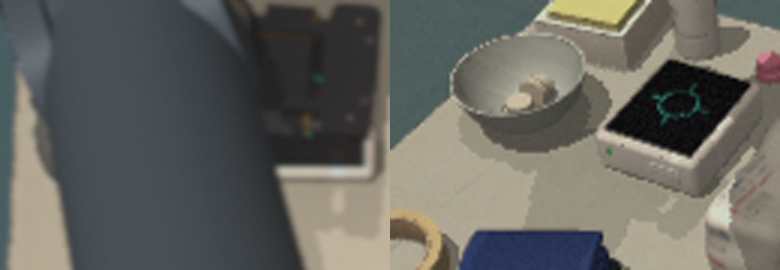

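The scene view shows both stoppers in the bowl, at (520,103) and (543,88) in the crop, and the reader top is clear. Now for the red vial.

Request:
step_arm([
  {"dx": 0, "dy": -5, "dz": 0, "roll": 0},
  {"dx": 0, "dy": -5.8, "dz": 0, "roll": 0},
  {"dx": 0, "dy": -5.8, "dz": 0, "roll": 0},
  {"dx": 0, "dy": -5.8, "dz": 0, "roll": 0},
  {"dx": -1.5, "dy": -5.4, "dz": 0, "roll": 0},
])

```text
clock: 11.18
eef_pos: [0.4275, -0.1923, 0.2343]
ee_rot: [0.999, -0.039, 0.001, 0.0]
ft_force: [-0.3, -0.5, 0.1]
opening: 0.517
grasp_force: 0.0
```

Request:
step_arm([
  {"dx": -2, "dy": -5, "dz": 0, "roll": 0},
  {"dx": 0, "dy": -1, "dz": -3, "roll": 0},
  {"dx": 0, "dy": 0, "dz": -4, "roll": 0},
  {"dx": 0, "dy": 0, "dz": 0, "roll": 0},
  {"dx": 0, "dy": 0, "dz": 0, "roll": 0},
], hand=5)

```text
clock: 11.8
eef_pos: [0.408, -0.2508, 0.165]
ee_rot: [0.999, -0.039, 0.001, 0.0]
ft_force: [-0.5, -0.3, -0.3]
opening: 0.575
grasp_force: 0.0
```

```bash
python3 - <<'E'
from h import *
w=grab('wrist','w3');print(ctrl.read_state()['eef_pos'])
hsv=cv2.cvtColor(w['image'],cv2.COLOR_RGB2HSV)
m=(((hsv[...,0]<6)|(hsv[...,0]>174))&(hsv[...,1]>130)&(hsv[...,2]>50)).astype(np.uint8)
n,l,s,c=cv2.connectedComponentsWithStats(m)
for i in range(1,n):
    if s[i,4]>20:print(s[i],c[i],ray(w,*c[i],.047),ray(w,*c[i],.04))
print(proj(w,(.407,-.251,.047)))
E
```

```text
[ 0.4082609  -0.25105637  0.16534678]
[254 180  14  13 136] [260.51470588 185.74264706] [ 0.40694711 -0.25249421  0.047     ] [ 0.40528681 -0.25238851  0.04      ]
[258.89152366 185.81171154]
```

View pics/w3.png

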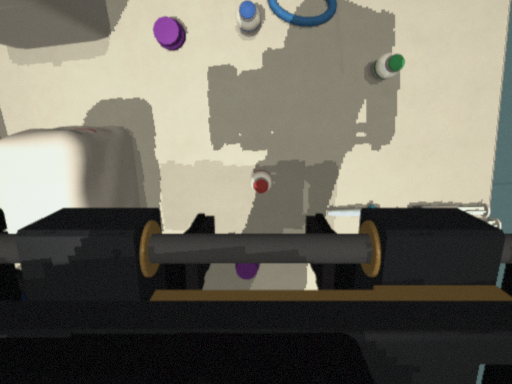

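The red cap is at (260,186), so the vial is at about (0.407, -0.252), centred between the fingers. Descending.

Request:
step_arm([
  {"dx": -0.1, "dy": -0.1, "dz": -4, "roll": 0},
  {"dx": 0, "dy": 0, "dz": -4, "roll": 0},
  {"dx": 0, "dy": 0, "dz": -4, "roll": 0},
  {"dx": 0, "dy": 0, "dz": -2.2, "roll": 0},
  {"dx": 0, "dy": 0, "dz": -1, "roll": 0},
])

```text
clock: 12.48
eef_pos: [0.4068, -0.2521, 0.0118]
ee_rot: [0.999, -0.04, 0.001, 0.0]
ft_force: [-0.2, 0.6, 0.4]
opening: 0.578
grasp_force: 0.0
```

Request:
step_arm([
  {"dx": 0, "dy": 0, "dz": 0, "roll": 0},
  {"dx": 0, "dy": 0, "dz": 0, "roll": 0},
  {"dx": 0, "dy": 0, "dz": 0, "roll": 0},
  {"dx": 0, "dy": 0, "dz": 0, "roll": 0},
  {"dx": 0, "dy": 0, "dz": 0, "roll": 0},
], hand=1.2, squeeze=12)

```text
clock: 13.1
eef_pos: [0.4063, -0.2523, 0.0123]
ee_rot: [0.999, -0.04, 0.001, 0.0]
ft_force: [-0.5, 0.3, 6.2]
opening: 0.251
grasp_force: 12.0
```

Request:
step_arm([
  {"dx": 0, "dy": 0, "dz": 0, "roll": 0},
  {"dx": 0, "dy": 0, "dz": 0.5, "roll": 0},
  {"dx": 0, "dy": 0, "dz": 2, "roll": 0},
  {"dx": 0, "dy": 0, "dz": 4, "roll": 0},
  {"dx": 0, "dy": 0, "dz": 4, "roll": 0},
])

```text
clock: 13.72
eef_pos: [0.4053, -0.2517, 0.1175]
ee_rot: [0.999, -0.04, -0.0, -0.0]
ft_force: [1.0, -1.0, 0.6]
opening: 0.248
grasp_force: 12.0
```

Request:
step_arm([
  {"dx": 0, "dy": 0, "dz": 4, "roll": 0},
  {"dx": 0, "dy": 0, "dz": 4, "roll": 0},
  {"dx": 0, "dy": 0, "dz": 2, "roll": 0},
  {"dx": 0, "dy": 0, "dz": 0, "roll": 0},
])

```text
clock: 14.22
eef_pos: [0.4065, -0.2523, 0.2179]
ee_rot: [0.999, -0.04, 0.002, 0.001]
ft_force: [-0.2, 0.5, 0.6]
opening: 0.251
grasp_force: 12.0
```

```bash
python3 - <<'E'
from h import *
b=grab('scene','s2');w=grab('wrist','w4');s=ctrl.read_state();p=s['eef_pos'];print(p,s['opening'],s['grasp_force'])
u=proj(b,p).astype(int);print(u)
x,y=max(u[0]-65,0),max(u[1]-60,0)
c=cv2.resize(b['image'][y:y+120,x:x+130],(390,360),interpolation=2);d=cv2.resize(w['image'][150:300,180:340],(390,360))
cv2.imwrite('pics/chk2.png',np.hstack([c,d])[:,:,::-1])
E
```

```text
[ 0.40509255 -0.25165356  0.21570735] 0.2468131423355697 11.999851141590625
[312 166]
```

View pics/chk2.png

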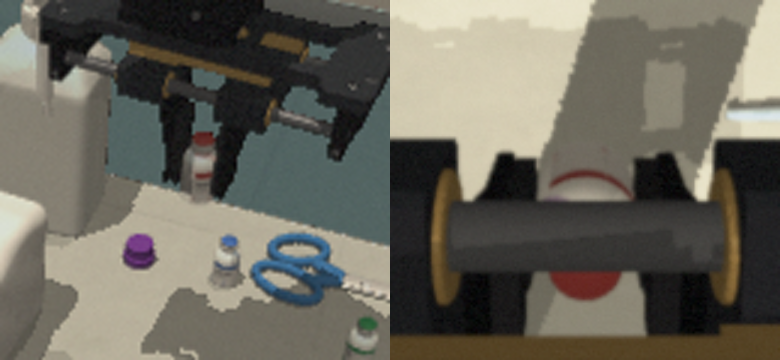

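The vial is held upright: the scene crop shows it hanging vertically at (202,165) between the fingers. I'll carry it over the pack at TCP z of about 0.217.

Request:
step_arm([
  {"dx": 1.2, "dy": 2, "dz": 0, "roll": 0},
  {"dx": 1.2, "dy": 3.5, "dz": 0, "roll": 0},
  {"dx": 1, "dy": 4, "dz": 0, "roll": 0},
  {"dx": 0, "dy": 4, "dz": 0, "roll": 0},
  {"dx": 0, "dy": 4, "dz": 0, "roll": 0},
])

```text
clock: 14.95
eef_pos: [0.4388, -0.0755, 0.2149]
ee_rot: [0.999, -0.04, -0.002, -0.0]
ft_force: [0.7, -0.1, -0.1]
opening: 0.246
grasp_force: 12.0
```

Request:
step_arm([
  {"dx": 0, "dy": 4, "dz": 0, "roll": 0},
  {"dx": 0.5, "dy": 4, "dz": 0, "roll": 0},
  {"dx": 1, "dy": 3.5, "dz": 0, "roll": 0},
  {"dx": 1, "dy": 2, "dz": 0, "roll": 0},
  {"dx": 0.5, "dy": 0.5, "dz": 0, "roll": 0},
])

```text
clock: 15.58
eef_pos: [0.4692, 0.0642, 0.2151]
ee_rot: [0.999, -0.038, -0.001, -0.0]
ft_force: [-0.1, -0.3, -0.1]
opening: 0.251
grasp_force: 12.0
```

Request:
step_arm([
  {"dx": 0, "dy": 0, "dz": -3, "roll": 0},
  {"dx": 0, "dy": 0, "dz": -4, "roll": 0},
  {"dx": 0, "dy": 0, "dz": -3, "roll": 0},
  {"dx": 0, "dy": 0, "dz": -2, "roll": 0},
  {"dx": 0, "dy": 0, "dz": 0, "roll": 0},
])

```text
clock: 16.2
eef_pos: [0.4679, 0.0616, 0.0946]
ee_rot: [0.999, -0.04, -0.003, 0.001]
ft_force: [-1.0, 0.2, -0.1]
opening: 0.244
grasp_force: 12.0
```

```bash
python3 - <<'E'
from h import *
b=grab('scene','s3');w=grab('wrist','w5');s=ctrl.read_state();p=s['eef_pos'];print(p,s['opening'],s['grasp_force'])
for q in [p,p-[0,0,.012],p+[0,0,.035],(.4705,.0622,.044)]:print(proj(b,q)-[140,105])
c=cv2.resize(b['image'][105:205,140:270],(780,600),interpolation=2)
cv2.imwrite('pics/chk3.png',c[:,:,::-1])
E
```

```text
[0.46981723 0.06244959 0.09659997] 0.247682448660116 11.999885074328631
[53.16231423 53.07102653]
[53.76276631 56.88070394]
[51.34672517 41.55169175]
[55.93482176 69.14244369]
```

View pics/chk3.png

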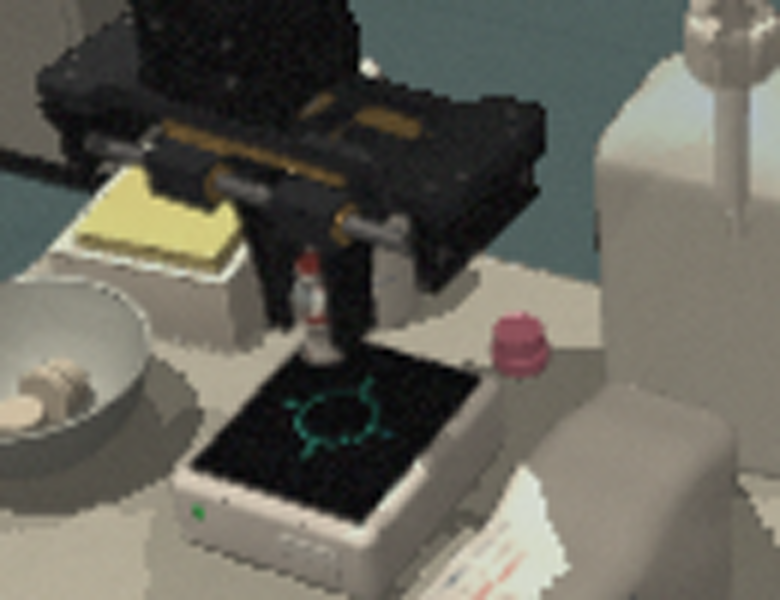

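The vial is upright above the ring. Its lower edge is at crop (323,358), which matches a base 12 mm below the TCP. I'll lower it the last 2 cm and let it settle.

Request:
step_arm([
  {"dx": 0, "dy": 0, "dz": -1, "roll": 0},
  {"dx": 0, "dy": 0, "dz": -0.7, "roll": 0},
  {"dx": 0, "dy": 0, "dz": -0.3, "roll": 0},
  {"dx": 0, "dy": 0, "dz": 0, "roll": 0},
  {"dx": 0, "dy": 0, "dz": 0, "roll": 0},
])

```text
clock: 16.92
eef_pos: [0.47, 0.0631, 0.0767]
ee_rot: [0.999, -0.04, 0.0, 0.0]
ft_force: [-0.1, 0.1, 0.6]
opening: 0.246
grasp_force: 12.0
```

Request:
step_arm([
  {"dx": 0, "dy": 0, "dz": 0, "roll": 0},
  {"dx": 0, "dy": 0, "dz": 0, "roll": 0},
  {"dx": 0, "dy": 0, "dz": 0, "roll": 0},
  {"dx": 0, "dy": 0, "dz": 0, "roll": 0},
  {"dx": 0, "dy": 0, "dz": 0, "roll": 0},
])

```text
clock: 17.55
eef_pos: [0.4698, 0.063, 0.0766]
ee_rot: [0.999, -0.04, 0.0, 0.0]
ft_force: [0.9, -0.2, -0.8]
opening: 0.248
grasp_force: 12.0
```

```bash
python3 - <<'E'
from h import *
b=grab('scene','s4');s=ctrl.read_state();p=s['eef_pos'];print(p,s['ee_rot'],s['opening'],s['grasp_force'],np.abs(s['qd']).max())
print((proj(b,p-[0,0,.012])-[140,105])*6)
cv2.imwrite('pics/chk4.png',cv2.resize(b['image'][105:205,140:270],(780,600),interpolation=2)[:,:,::-1])
E
```

```text
[0.46980971 0.0630102  0.07656695] [ 9.99210297e-01 -3.97338733e-02  1.01962504e-05  4.61770037e-05] 0.24699070748686183 11.99983318336308 0.0014905740885016287
[327.29776556 378.22098142]
```

View pics/chk4.png

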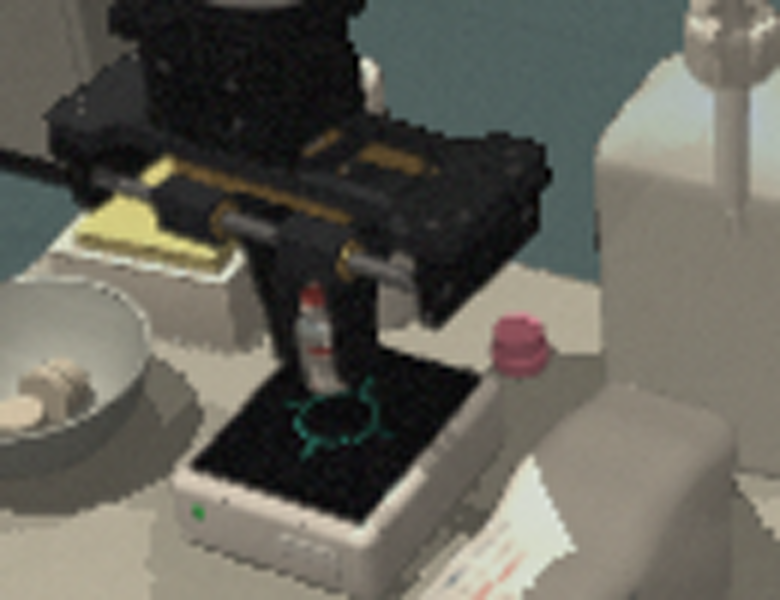

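The vial is still and upright, with its base edge at (325,392), about 2 cm above the ring at (337,415). Both stoppers are in the bowl, so I'm handing in.

```bash
python3 -c "
from cell import ctrl
print(ctrl.hand_in())"
```

```text
the job is handed in; nothing more can be done
None
```

Job handed in at about 17.6 s: both stoppers are in the bowl, and the red vial is held upright and still about 2 cm above the centre of the reader's ring.

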